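# Mount a culture dish on the imaging stand and bring it to the mark

## Robot

A 6-joint arm with a two-finger parallel gripper is mounted at the origin on the work surface. World frame = base frame: x ahead of the robot, y to its left, z up, the work surface at z = 0. Lengths are in mm, angles in degrees, forces in N, time in s.
With the tool pointing down it reaches from about 225 to 725 mm from the base axis. Payload 3.1 kg.
Tool frame: the origin (TCP) lies on the centre line of the jaws, within the pads' length; the fingertips stand 8 mm ahead of it and the grasp point (between the pads) lies 11 mm behind it; z points along the fingers, y is the line along which they close (so a half turn about z gives the same grasp; the last joint's range is limited). The gripper opens to 85 mm and grips with 20 to 120 N. Pads are 22 mm wide; open, the fingers measure 114 mm over their backs; the gripper's body (76 mm by 85 mm) begins 54 mm behind the grasp point. The pads swing forward as they close: fully open they stand 13 mm farther back than shut.
Start: joints at [64.469, 2.75, 5.684, 92.934, 0, 82.678], TCP at [164.058, 498.701, 239.312] pointing down, gripper open.
Joint ranges: [-166.93, 166.93], [-56.73, 111.36], [-69.38, 81.34], [-121.58, 131.49], [-85.45, 84.26], [-180, 180]. Speed limits (degrees/s): [159.86, 159.86, 180, 180, 180, 180].

## Interface

Orientations are given as [roll, pitch, yaw] about the fixed x, y, z axes, in that order (R = Rz(yaw) Ry(pitch) Rx(roll)).
In Python, from plant import * gives the robot as it stands.
- The arm moves only by the tool send_rows, never from a script. Its arguments are lists of equal length, an entry for each row: "angular": the turn, a rotation vector about the tool's x, y, z normalised to -1 to 1, where 1 is pi rad, a list of three; "linear": the shift along the tool's x, y, z normalised to -1 to 1, where 1 is 250 mm, a list of three; "claw": the opening, from -1 (shut) to 1 (fully open). A call has 1 to 8 rows; each row is the pose to reach, as a shift and turn from the pose commanded when the call began, along the tool's axes at that moment, turning the shorter way round; what a row does not reach only later rows make up. A row lasts 1/10 s, in which the tool goes at most 50 mm and 8.59 degrees, less where a joint would pass 70% of its speed; a pose out of reach is approached as far as the arm can. A call with a number of a shift or a turn outside -1 to 1 is refused whole. A call with a gripper value outside its range is refused whole. The fingers move at their own pace and stop on an object; the grip force is fixed at half the most. Time passes only in rows, so rows that repeat a pose let the fingers close. It gives the time, the measured TCP pose, the force, the opening and the grip force at its end, in the units of the state.
- observe(): the state, without advancing time (a new reading comes with each control period).
- snapshot(name): name is "scene" or "top" or "wrist"; returns a dict with "img" (420x560x3 uint8, red, green, blue), "z_map" (420x560 float32, mm along the optical axis (not along the pixel's ray), 0 where there is no reading), "mtx" (3x3 intrinsics, pixels), "pose" (4x4, takes a point from camera to world coordinates). Camera axes: x right, y down, z forward; pixel columns grow to the right and rows downward; lengths in mm; the calibration is good to about 2 mm. A picture is of the moment at which its call begins.
- sign_off(): hands the job in; it is judged then, once.
Trained networks look in a picture, given as the dict that the camera call returned (one of the last four; its "shot" number tells which), for a name from the list of things; names that differ only in an ending like _2 or _b are one class to them, and where a whole thing is asked for, a point or a joint stands for the part that bears it (a point fixed in the world has none). Each returns a list of dicts, best first, with "p" (0 to 1); they miss things now and then, are a little off and sometimes report something else, mostly with a low value. They report only what shows in the picture. A call takes as long as a camera call. They do not tell look-alikes from the thing itself.
- boxes_of(picture, thing): "bbox" ([centre column, centre row, width, height] in pixels, round what is visible of it).
- place_of(picture, thing): "point" ([column, row] in pixels: a listed point, or the origin of a listed thing).
The state is a dict: "t": time; "qpos": joint angles; "joint_velocities": joint speeds; "tau": joint torques, N m; "tcp_pos": TCP position; "tool_rot": TCP orientation; "contact_force": force on the tool from outside, world axes, zero at the start; "torque": the same for the moment, N m; "finger_gap": finger opening in mm; "finger_force": force on a finger pad.
Only numpy, scipy, OpenCV 4.12 (cv2) and the standard library are available. Lean on these libraries where they do the work, as an engineer would, in place of code of your own. Each camera call takes 0.05 s, during which the arm holds its last target. There are 200 camera calls.

## Task

Gently set the small culture dish, right way up, level and centred, on the narrow raised pedestal of the imaging stand and let go of it. Only then turn the stand's knob, a bit at a time, until the carriage's black pointer lines up with the bold mark on the white scale, which brings the dish in front of the lens; the dish must stay on the pedestal. Leave everything else on the bench where it is.

Things in the scene. Friction and masses are not known exactly. Their poses are not given: they have to be found in the camera images.
- dish: The small lidded culture dish, a flat closed disc 55 mm in diameter and 16 mm high, clear plastic with an amber-brown agar disc showing through its top, 40 g, lying flat on the bench. Origin: centre of its underside; z up. It may be gripped across its diameter.
- stand: Imaging stand: grey base plate, x -160 to +190 mm, y -130 to +130 mm, 20 mm high, fixed to the bench, askew by 0.22 rad at most. Origin: on the bench, mid-rail. Its x axis points from the knob (x = -120 mm, y = 0) over the rail (x = 0, along y) to the black camera barrel (lens face x = +105 mm, y = 0, axis 98 mm above the bench; barrel and post reach 130 mm).
- pedestal_top (a point): Centre of the top face of the pedestal: a black rubber-topped round head 26 mm in diameter, on a 14 mm steel stem, 90 mm above the bench, on the aluminium carriage that slides along the stand's y axis. The carriage is geared to the knob and held only by friction (about 3 N moves it).
- pointer_tip (a point): Tip of the black pointer, 3 mm wide, which sticks out of the carriage 56 mm to +x and 45 mm to -y of the pedestal's axis, 37 mm above the bench; it moves with the carriage along the edge of the white scale. Axes parallel to the stand's.
- mark (a point): Inner end of the one bold black line (3 mm wide, 21 mm long, crossbar at its far end) on the stand's white scale; the thin grey lines are only divisions. Axes parallel to the stand's. Lined up: pointer tip and mark have the same y in the stand's frame. At the start the pointer is 18 to 48 mm to -y of the mark.
- knob_grip (a point): Point on the knob's vertical axis at which to grip, 57 mm above the bench. The black knob is a disc 44 mm in diameter (top 34 mm above the bench) with an upright grip bar 42 mm long, 14 mm thick, whose top is 64 mm above the bench. The x axis of this point lies along the bar and turns with the knob.
- knob (a joint): Knob angle, rad, from 0 to 3.75; grows as the knob is turned clockwise seen from above. It drives the carriage 20 mm per rad towards the stand's +y (towards the mark from the start position) and back when turned back; it stays where it is left (friction 0.05 N m or so).
- big_dish: Bystander: a larger dish of the same make and look, 90 mm in diameter, 16 mm high. Origin: centre of its underside.
- jar: Bystander: round jar with white cap, 52 mm in diameter, 50 mm high. Origin: centre of its underside.
- tip_box: Bystander: blue pipette tip box with clear lid, 120 x 80 x 61 mm. Origin: centre of its underside.
- pen: Bystander: marker pen, 140 mm long, 14 mm thick, lying along its x. Origin: middle of its underside.
- amber_bottle: Bystander: amber bottle 70 mm in diameter, 150 mm high. Origin: centre of its underside.
Mind the look-alikes: they are no part of the job. What is shaped like the dish but red or turquoise is not meant.

How it is judged:
By the outcome, as a careful person would: the job done as asked, in the order asked, and still so for the second after the job is handed in, with the robot touching nothing.
It also fails if it takes over 64 s, if anything falls off the work surface, if the arm or the gripper's body presses on something with over 40 N, if the wrist force passes 120 N, or if a joint passes its speed limit or range.

## Working session

There is one attempt and no reset: what is moved stays moved. The work goes in short steps, Python scripts to look and compute and a tool call to move; the robot and the scene stay as the last step left them, time stands still between calls to the robot, and variables do not carry over. Pictures are saved under pics/ and viewed, at most 10 in all, crops included, and the job is handed in when it is done.

Besides the shell and the picture viewer there is one more tool, called after "Request:" as a command line: name --argument value ..., lists and objects as JSON in quotes. send_rows: Moves the arm, as the interface text tells. Scaled input: -1 to 1 covers 250 mm each way for a shift and pi rad each way for a turn. Its arguments: {"type":"object","properties":{"angular":{"type":"array"},"linear":{"type":"array"},"claw":{"type":"array"}},"required":["angular","linear","claw"]}

```bash
mkdir -p pics; ls; cat > h.py <<'E'
from plant import *
import numpy as np, cv2
from scipy.spatial.transform import Rotation as R
def save(p,n): cv2.imwrite(f'pics/{n}.png',p['img'][:,:,::-1])
def world(p,uv,z=None):
    """pixel -> world; by plane height z if given, else by depth"""
    K,T=np.array(p['mtx']),np.array(p['pose'])
    r=np.linalg.inv(K)@[uv[0],uv[1],1]
    if z is None:
        u,v=int(round(uv[0])),int(round(uv[1])); d=p['z_map'][v-1:v+2,u-1:u+2]; d=d[d>0]
        s=np.median(d) if d.size else np.nan
    else: s=(z-T[2,3])/(T[:3,:3]@r)[2]
    return T[:3,:3]@(r*s)+T[:3,3]
def pix(p,X):
    T=np.linalg.inv(p['pose']); c=T[:3,:3]@np.array(X)+T[:3,3]; c=np.array(p['mtx'])@c; return c[:2]/c[2]
def cloud(p):
    h,w=p['z_map'].shape; u,v=np.meshgrid(np.arange(w),np.arange(h))
    r=np.stack([u,v,np.ones_like(u)],-1)@np.linalg.inv(p['mtx']).T*p['z_map'][...,None]
    T=np.array(p['pose']); return r@T[:3,:3].T+T[:3,3]
def rows(pos,rpy):
    """normalised linear/angular from current commanded(measured) pose to target"""
    s=observe(); R0=R.from_euler('xyz',s['tool_rot'],degrees=True); R1=R.from_euler('xyz',rpy,degrees=True)
    return np.round(R0.inv().apply(np.array(pos)-s['tcp_pos'])/250,4),np.round((R0.inv()*R1).as_rotvec()/np.pi,4)
E
python3 - <<'E'
from h import *
s=observe(); print(s)
for c in ("top","scene"):
    p=snapshot(c); save(p,c+'0')
    print(c,np.round(p['pose'],2).tolist())
    for t in ("dish","stand","pedestal_top","pointer_tip","mark","knob_grip","big_dish","jar","tip_box","pen","amber_bottle"):
        for d in place_of(p,t)[:3]: print(t,round(d['p'],2),np.round(d['point']),np.round(world(p,d['point'])))
E
```

```text
pics
{'t': 0.0, 'qpos': array([ 6.44691811e+01,  2.79228572e+00,  5.59106717e+00,  9.29319538e+01,
       -7.39930399e-04,  8.26786312e+01]), 'joint_velocities': array([ 0.05865744,  0.07715708,  0.01542218, -0.01291033, -0.01878356,
       -0.08936964]), 'tau': array([-6.51784430e-04, -3.38780379e+01,  3.20014536e+01,  2.05022714e-02,
       -3.29425875e-04,  9.86531091e-06]), 'tcp_pos': array([163.81105494, 498.17460399, 238.11784955]), 'tool_rot': array([-1.79867819e+02, -1.62368504e-02,  1.61790532e+02]), 'contact_force': array([ 0.90874965,  1.2155775 , -0.32087532]), 'torque': array([ 0.03643098, -0.00490634, -0.02160641]), 'finger_force': 0.0, 'finger_gap': 85.16950555032342}
top [[-0.0, -1.0, 0.07, 525.45], [-1.0, 0.0, 0.03, -48.8], [-0.03, -0.07, -1.0, 1079.41], [0.0, 0.0, 0.0, 1.0]]
dish 0.83 [433. 290.] [ 388. -430.   17.]
dish 0.8 [441. 235.] [ 535. -458.   16.]
dish 0.65 [401. 251.] [ 493. -348.   18.]
stand 0.89 [223. 210.] [602. 129.  38.]
pedestal_top 0.68 [234. 200.] [623.  93.  91.]
pedestal_top 0.65 [230. 181.] [681. 112.  36.]
pointer_tip 0.96 [250. 186.] [671.  5
[... 409 characters left out ...]
.29], [0.0, -0.72, -0.7, 991.19], [0.0, 0.0, 0.0, 1.0]]
dish 0.8 [261. 158.] [ 417. -340.   10.]
dish 0.79 [246. 139.] [ 395. -440.   16.]
dish 0.78 [240. 172.] [ 501. -333.   10.]
stand 0.89 [336. 291.] [619. 159.  27.]
pedestal_top 0.64 [318. 260.] [625. 103.  90.]
pedestal_top 0.2 [204. 262.] [799. -90.  53.]
pointer_tip 0.57 [286. 279.] [682.  63.  36.]
mark 0.86 [303. 290.] [721. 158. 117.]
knob_grip 0.65 [362. 248.] [496. 124.  51.]
big_dish 0.97 [284. 190.] [ 467. -185.   16.]
jar 0.83 [229. 208.] [ 624. -225.   20.]
tip_box 0.73 [203. 261.] [800. -91.  57.]
pen 0.59 [458. 325.] [473. 390.   1.]
pen 0.48 [239. 170.] [ 502. -339.   14.]
amber_bottle 0.61 [170. 200.] [ 721. -356.   18.]
```

View pics/top0.png

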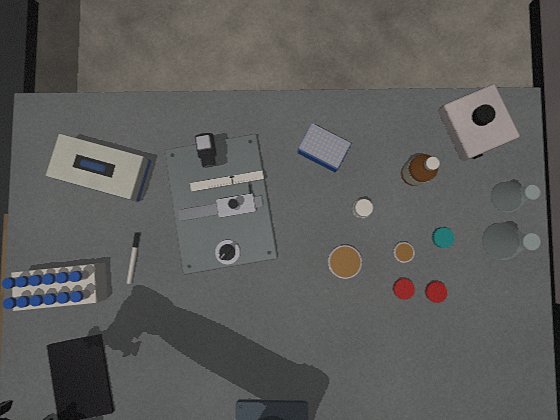

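View pics/scene0.png

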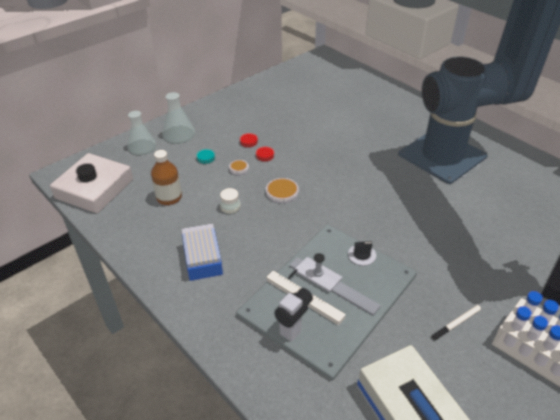

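Top view: the small amber dish is at (404,252). The things it could be confused with are the big amber dish (345,261), red discs at (404,289) and (436,292), a turquoise disc at (443,237) and the jar (363,208). By the description I choose (404,252). The stand has its knob at (227,252), pedestal at (234,203), scale at about (228,181) and barrel at (205,150).

```bash
python3 - <<'E'
from h import *
p=snapshot("top"); C=cloud(p); im=p['img']
z=C[...,2]
m=(np.hypot(C[...,0]-493,C[...,1]+350)<45)&(z>9)&(z<25)
P=C[m]; print('dish',m.sum(),P.mean(0),cv2.minEnclosingCircle(P[:,:2].astype(np.float32)))
m=(np.abs(z-20)<5)&(np.hypot(C[...,0]-600,C[...,1]-120)<240)
m=cv2.morphologyEx(m.astype(np.uint8),cv2.MORPH_OPEN,np.ones((3,3)))
n,l,st,_=cv2.connectedComponentsWithStats(m); k=1+np.argmax(st[1:,4]); P=C[l==k]
r=cv2.minAreaRect(P[:,:2].astype(np.float32)); print('plate',r, np.median(P[:,2]))
m=(np.abs(z-90)<6)&(np.hypot(C[...,0]-623,C[...,1]-95)<30); P=C[m]; print('ped',m.sum(),P.mean(0),P[:,:2].min(0),P[:,:2].max(0))
m=(np.abs(z-64)<8)&(np.hypot(C[...,0]-491,C[...,1]-120)<35); P=C[m]; print('knobbar',m.sum(),P.mean(0),cv2.minAreaRect(P[:,:2].astype(np.float32)))
s=im[150:280,160:285]; s=cv2.resize(s,None,fx=4.5,fy=4.5,interpolation=cv2.INTER_CUBIC)
d=cv2.resize(im[200:320,340:470],(200,185),interpolation=cv2.INTER_CUBIC)
o=np.zeros((590,770,3),np.uint8); o[:s.shape[0],:s.shape[1]]=s; o[:185,565:765]=d
cv2.imwrite('pics/crop1.png',o[:,:,::-1])
print(rows([493,-350,200],[180,0,170]))
E
```

```text
dish 347 [ 490.00139964 -354.31297841   16.80302027] ((489.49493408203125, -355.030517578125), 27.618757247924805)
plate ((624.1421508789062, 142.64120483398438), (350.0219421386719, 260.154541015625), 9.641904830932617) 20.704413790408125
ped 80 [615.86501143  96.24693381  90.9289548 ] [603.78494333  84.27176277] [627.42501051 107.52014541]
knobbar 90 [491.30213093 118.84178639  63.91299708] ((490.7571105957031, 119.71669006347656), (14.002043724060059, 41.866722106933594), 51.43276596069336)
(array([-2.3106, -2.8137,  0.1573]), array([-0.    ,  0.    , -0.0456]))
```

View pics/crop1.png

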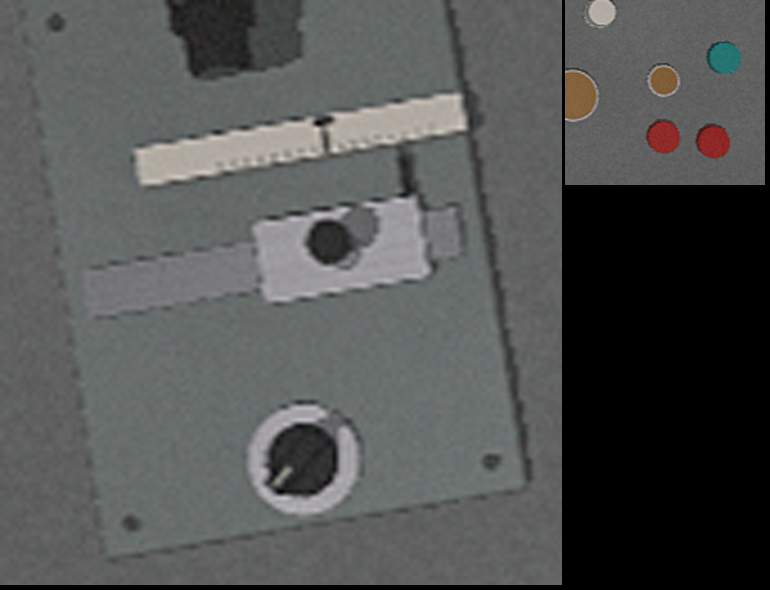

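The crop confirms the choice: the small clear-rimmed amber disc sits alone at (663,80) in the inset, next to turquoise (723,57), reds (663,137) and (713,141), and the big dish (573,95). The scale mark is at crop (327,150), the pointer at (405,170) and the knob bar is diagonal at (303,458).

Request:
send_rows --angular '[[0,0,0],[0,0,0],[0,0,0],[0,0,0],[0,0,0],[0,0,0],[0,0,0],[0,0,0]]' --linear '[[-0.8,-1,0],[-0.8,-1,0],[-0.8,-1,0],[-0.8,-1,0],[-0.8,-1,0],[-0.8,-1,0],[-0.8,-1,0],[-0.8,-1,0]]' --claw '[1,1,1,1,1,1,1,1]'

```text
t: 2.05
tcp_pos: [276.7, 196.8, 239.6]
tool_rot: [180.0, 0.1, 161.5]
contact_force: [-0.4, 0.2, 0.5]
finger_gap: 85.8
finger_force: 0.0
```

Request:
send_rows --angular '[[0,0,0],[0,0,0],[0,0,0],[0,0,0],[0,0,0],[0,0,0],[0,0,0],[0,0,0]]' --linear '[[-0.8,-1,0],[-0.8,-1,0],[-0.8,-1,0],[-0.8,-1,0],[-0.8,-1,0],[-0.8,-1,0],[-0.8,-1,0],[-0.8,-1,0]]' --claw '[1,1,1,1,1,1,1,1]'

```text
t: 2.85
tcp_pos: [388.8, -102.6, 238.7]
tool_rot: [180.0, -0.0, 161.6]
contact_force: [-0.3, 0.9, 0.3]
finger_gap: 85.4
finger_force: 0.0
```

```bash
python3 - <<'E'
from h import *
s=observe(); print(s['t'],s['tcp_pos'],s['tool_rot']); print(rows([490,-355,180],[180,0,170]))
E
```

```text
2.85 [ 388.81598603 -102.63035826  238.66331641] [ 1.79984253e+02 -4.76374770e-02  1.61613323e+02]
(array([-0.7027, -0.8303,  0.2338]), array([ 0.0001, -0.0003, -0.0466]))
```

Request:
send_rows --angular '[[0,0,-0.046],[0,0,-0.046],[0,0,-0.046],[0,0,-0.046],[0,0,-0.046],[0,0,-0.046],[0,0,-0.046],[0,0,-0.046]]' --linear '[[-0.703,-0.83,0],[-0.703,-0.83,0],[-0.703,-0.83,0.1],[-0.703,-0.83,0.2],[-0.703,-0.83,0.234],[-0.703,-0.83,0.234],[-0.703,-0.83,0.234],[-0.703,-0.83,0.234]]' --claw '[1,1,1,1,1,1,1,1]'

```text
t: 3.65
tcp_pos: [490.4, -351.0, 179.8]
tool_rot: [179.8, -0.1, 170.2]
contact_force: [-0.8, 0.5, -0.1]
finger_gap: 85.5
finger_force: 0.0
```

```bash
python3 - <<'E'
from h import *
s=observe(); print(s['t'],s['tcp_pos'],s['tool_rot'])
p=snapshot("wrist"); save(p,'w1'); print(np.round(p['pose'],2).tolist())
print([(round(d['p'],2),d['point'],world(p,d['point'],0)) for d in place_of(p,'dish')])
C=cloud(p); z=C[...,2]; m=(np.hypot(C[...,0]-490,C[...,1]+355)<45)&(z>10)&(z<25)
P=C[m]; print(m.sum(),P.mean(0),cv2.minEnclosingCircle(P[:,:2].astype(np.float32)))
print(pix(p,[490,-355,16]))
E
```

```text
3.65 [ 490.42601357 -351.04874292  179.79694383] [ 1.79846045e+02 -1.30656186e-01  1.70163775e+02]
[[0.17, 0.95, 0.27, 420.95], [0.99, -0.17, -0.05, -339.87], [0.0, 0.28, -0.96, 314.79], [0.0, 0.0, 0.0, 1.0]]
[(0.81, [269.7, 188.9], array([ 491.49380926, -357.52432221,    0.        ])), (0.76, [148.7, 82.8], array([ 386.21245025, -439.90722721,    0.        ])), (0.72, [165.7, 248.7], array([ 531.23533831, -463.58163332,    0.        ])), (0.66, [251.7, 72.7], array([ 3.93075014e+02, -3.54843751e+02, -5.68434189e-14]))]
3209 [ 489.36361488 -356.72480515   16.34702298] ((490.4571228027344, -356.99591064453125), 27.61249542236328)
[272.02147278 190.94728358]
```

View pics/w1.png

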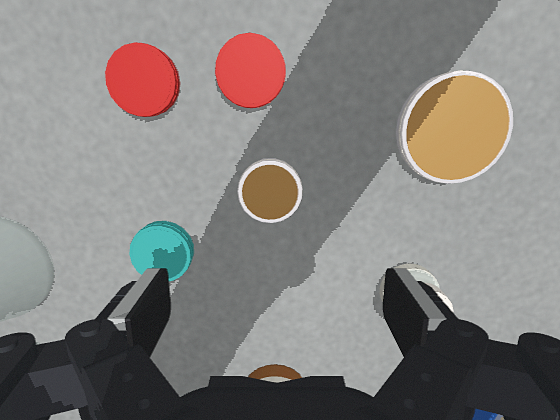

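The wrist picture shows the dish centred at (270,190), clear of the fingers. The reds are at (142,80) and (251,71), turquoise at (162,250) and the big dish at (460,127).

```bash
python3 - <<'E'
from h import *
s=observe(); p=snapshot("wrist"); C=cloud(p)
L=R.from_euler('xyz',s['tool_rot'],degrees=True).inv().apply((C-s['tcp_pos']).reshape(-1,3)).reshape(C.shape)
m=(p['z_map']>0)&(np.abs(L[...,1])<70)&(L[...,2]<60)&(L[...,2]>-60)&(np.abs(L[...,0])<40)
for sg in (1,-1):
    k=m&(sg*L[...,1]>0); q=L[k]; print(k.sum(),np.percentile(q[:,2],[50,90,99,100]),q[q[:,2]>np.percentile(q[:,2],97)].mean(0))
print(rows([490,-356.5,60],[180,0,170]))
E
```

```text
9583 [-52.40023214 -19.54643135  -8.27285869  -4.77536483] [ 1.59025312 42.65218602 -8.91402779]
9379 [-52.17273153 -19.23296131  -8.06135122  -4.36510788] [  1.76228962 -43.86853541  -8.84608749]
(array([ 3.000e-04, -1.990e-02,  4.901e-01]), array([-0.0002,  0.0006,  0.0011]))
```

Request:
send_rows --angular '[[0,0,0],[0,0,0],[0,0,0],[0,0,0],[0,0,0],[0,0,0],[0,0,0],[0,0,0]]' --linear '[[0,-0.02,0.15],[0,-0.02,0.3],[0,-0.02,0.45],[0,-0.02,0.55],[0,-0.02,0.62],[0,-0.02,0.66],[0,-0.02,0.69],[0,-0.02,0.69]]' --claw '[1,1,1,1,1,1,1,1]'

```text
t: 4.6
tcp_pos: [489.2, -357.7, 8.6]
tool_rot: [-180.0, 0.0, 170.1]
contact_force: [-0.6, -0.5, 0.2]
finger_gap: 85.0
finger_force: 0.0
```

Request:
send_rows --angular '[[0,0,0],[0,0,0],[0,0,0],[0,0,0],[0,0,0],[0,0,0]]' --linear '[[0,0,0],[0,0,0],[0,0,0],[0,0,0],[0,0,0],[0,0,0]]' --claw '[0.6,0.4,0.3,0.2,0.2,0.2]'

```text
t: 5.2
tcp_pos: [489.9, -358.8, 10.2]
tool_rot: [-179.9, 0.1, 170.1]
contact_force: [-0.6, 1.3, 4.4]
finger_gap: 52.7
finger_force: 61.7
```

Request:
send_rows --angular '[[0,0,0],[0,0,0],[0,0,0],[0,0,0],[0,0,0],[0,0,0],[0,0,0],[0,0,0]]' --linear '[[0,0,-0.02],[0,0,-0.06],[0,0,-0.16],[0,0,-0.3],[0,0,-0.45],[0,0,-0.6],[0,0,-0.7],[0,0,-0.7]]' --claw '[0.2,0.2,0.2,0.2,0.2,0.2,0.2,0.2]'

```text
t: 6.0
tcp_pos: [491.1, -360.3, 189.7]
tool_rot: [-179.7, 0.5, 170.1]
contact_force: [-0.3, -0.4, 0.6]
finger_gap: 52.7
finger_force: 62.7
```

```bash
python3 - <<'E'
from h import *
s=observe(); print(s['t'],s['tcp_pos'],s['tool_rot'],s['finger_gap'],s['contact_force'])
p=snapshot("wrist"); save(p,'w2'); C=cloud(p)
L=R.from_euler('xyz',s['tool_rot'],degrees=True).inv().apply((C-s['tcp_pos']).reshape(-1,3)).reshape(C.shape)
hsv=cv2.cvtColor(p['img'],cv2.COLOR_RGB2HSV)
m=(p['z_map']>0)&(np.abs(L[...,1])<30)&(L[...,2]<15)&(L[...,2]>-15)&(np.abs(L[...,0])<35)
q=L[m]; print(m.sum(),q.mean(0),q.min(0),q.max(0))
A=np.c_[q[:,:2],np.ones(len(q))]; k=np.abs(q[:,2]-np.median(q[:,2]))<3
print('plane',np.linalg.lstsq(A[k],q[k,2],rcond=None)[0], cv2.minEnclosingCircle(q[k][:,:2].astype(np.float32)))
a=m&(hsv[...,0]>8)&(hsv[...,0]<25)&(hsv[...,1]>110); print('agar',a.sum(),L[a].mean(0),L[a].min(0),L[a].max(0),np.argwhere(a).mean(0))
E
```

```text
6.0 [ 491.1427004  -360.25587098  189.66416958] [-179.66803982    0.50166239  170.07119714] 52.718148561821565 [-0.26504489 -0.42075502  0.57451343]
15130 [ 2.8155123  -0.45766312 -5.81602082] [-28.46059945 -29.96169228 -14.98054372] [27.53732136 29.97956568 10.22056135]
plane [ 1.65109595e-03  2.37630525e-04 -6.19138427e+00] ((2.5713930130004883, -0.07890558987855911), 31.047910690307617)
agar 10037 [ 0.23991748 -0.69490053 -6.27877381] [-24.62918129 -24.27428886  -8.24628509] [23.28134098 22.97275843 -4.15458281] [287.95646109 276.13679386]
```

View pics/w2.png

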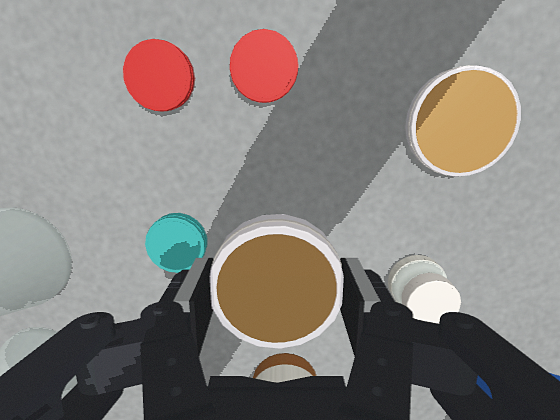

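Dish is held level between the pads, centred at (277,288); neighbours look undisturbed. Next, over to the stand.

Request:
send_rows --angular '[[0,0,0],[0,0,0],[0,0,0],[0,0,0],[0,0,-0.03],[0,0,-0.06],[0,0,-0.1],[0,0,-0.108]]' --linear '[[0,0.1,-0.04],[0,0.25,-0.04],[0,0.4,-0.04],[0,0.55,-0.04],[0,0.7,-0.04],[0,0.85,-0.04],[0,0.91,-0.04],[0,0.91,-0.04]]' --claw '[0.2,0.2,0.2,0.2,0.2,0.2,0.2,0.2]'

```text
t: 6.85
tcp_pos: [527.4, -131.5, 191.1]
tool_rot: [179.9, -0.2, -170.2]
contact_force: [0.2, 0.5, -1.2]
finger_gap: 52.2
finger_force: 62.7
```

```bash
python3 - <<'E'
from h import *
s=observe(); print(s['t'],s['tcp_pos'],s['tool_rot'],s['finger_gap']); print(rows([550,85,200],[180,0,-170.4]))
E
```

```text
6.85 [ 527.38680871 -131.48710717  191.09898432] [ 179.85894416   -0.1878301  -170.19413461] 52.16503945220951
(array([-0.2365,  0.838 , -0.0343]), array([ 0.0008, -0.001 ,  0.0011]))
```

Request:
send_rows --angular '[[0,0,0],[0,0,0],[0,0,0],[0,0,0],[0,0,0],[0,0,0],[0,0,0],[0,0,0]]' --linear '[[-0.04,0.12,-0.03],[-0.08,0.27,-0.03],[-0.12,0.43,-0.03],[-0.16,0.58,-0.03],[-0.2,0.72,-0.03],[-0.236,0.82,-0.03],[-0.236,0.838,-0.03],[-0.236,0.838,-0.03]]' --claw '[0.2,0.2,0.2,0.2,0.2,0.2,0.2,0.2]'

```text
t: 7.65
tcp_pos: [551.3, 81.9, 199.4]
tool_rot: [-180.0, -0.1, -170.5]
contact_force: [0.3, 1.1, 0.2]
finger_gap: 52.4
finger_force: 62.8
```

```bash
python3 - <<'E'
from h import *
s=observe(); print(s['t'],s['tcp_pos'],s['tool_rot'],s['finger_gap'])
p=snapshot("wrist"); save(p,'w3'); C=cloud(p); z=C[...,2]
m=(np.abs(z-90)<4)&(np.hypot(C[...,0]-616,C[...,1]-96)<25); P=C[m]
print('ped',m.sum(),P.mean(0) if m.any() else 0, cv2.minEnclosingCircle(P[:,:2].astype(np.float32)) if m.any() else 0)
for t in ('pedestal_top','mark','pointer_tip','knob_grip','dish'):
    for d in place_of(p,t)[:2]: print(t,round(d['p'],2),d['point'],world(p,d['point']))
p=snapshot("top"); C=cloud(p);z=C[...,2]
m=(np.abs(z-90)<4)&(np.hypot(C[...,0]-616,C[...,1]-96)<25); P=C[m]; print('top ped',m.sum(),P.mean(0),cv2.minEnclosingCircle(P[:,:2].astype(np.float32)))
E
```

```text
7.65 [551.32500351  81.88436794 199.44239174] [-1.79966889e+02 -1.43896347e-01 -1.70509846e+02] 52.4303922061242
ped 0 0 0
knob_grip 0.71 [340.4, 128.5] [490.81138379 118.54326899  63.99278667]
knob_grip 0.59 [323.9, 251.2] [532.37323026  96.63675141 205.36138046]
dish 0.58 [275.6, 274.5] [544.93289716  79.87977957 205.81411316]
top ped 74 [615.76983667  95.79823764  90.82421451] ((616.0233764648438, 96.36070251464844), 12.667062759399414)
```

View pics/w3.png

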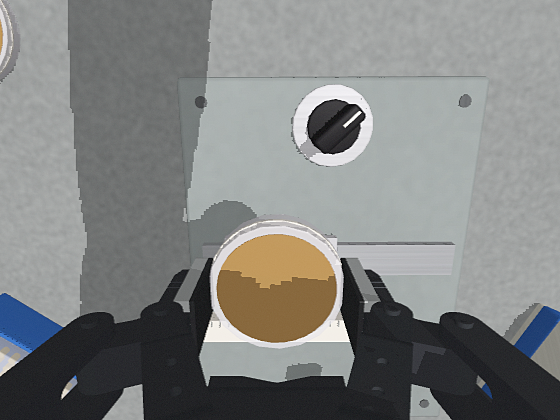

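The wrist camera looks back towards the robot. Its view of the knob at (335,125) agrees with the top camera to within 1 mm, so the top camera's pedestal position (616,96) can be trusted.

```bash
python3 - <<'E'
from h import *
print(rows([616.2,96.3,130],[180,0,-170.4]))
E
```

```text
(array([-0.2637,  0.0176,  0.2833]), array([-0.0001, -0.    , -0.0011]))
```

Request:
send_rows --angular '[[0,0,0],[0,0,0],[0,0,0],[0,0,0],[0,0,0],[0,0,0],[0,0,0],[0,0,0]]' --linear '[[-0.08,0.01,0],[-0.16,0.01,0],[-0.22,0.018,0.06],[-0.264,0.018,0.14],[-0.264,0.018,0.2],[-0.264,0.018,0.26],[-0.264,0.018,0.28],[-0.264,0.018,0.28]]' --claw '[0.2,0.2,0.2,0.2,0.2,0.2,0.2,0.2]'

```text
t: 8.8
tcp_pos: [614.9, 97.3, 129.7]
tool_rot: [180.0, -0.1, -170.5]
contact_force: [0.0, 0.6, 0.0]
finger_gap: 52.2
finger_force: 62.8
```

```bash
python3 - <<'E'
from h import *
S=[]
for i in range(8):
    p=snapshot("scene" if i%2 else "wrist"); s=observe(); S.append(np.r_[s['tcp_pos'],s['tool_rot']])
    if i==7:
        o=p['img'][180:360,220:430]; cv2.imwrite('pics/s4.png',cv2.resize(o,None,fx=3.3,fy=3.3,interpolation=cv2.INTER_CUBIC)[:,:,::-1])
        C=cloud(p);z=C[...,2]
        print('dish?',[(round(d['p'],2),d['point'],world(p,d['point'])) for d in place_of(p,'dish')[:4]])
        print('ped?',[(round(d['p'],2),d['point'],world(p,d['point'])) for d in place_of(p,'pedestal_top')[:2]], pix(p,[616,96.3,90]))
S=np.array(S); print(S.std(0)); print(np.median(S,0),s['t'])
E
```

```text
dish? [(0.8, [317.5, 247.3], array([631.16925913, 106.35387292, 137.86230666])), (0.74, [248.5, 142.4], array([ 398.97258232, -420.35646372,   15.20500767])), (0.66, [262.4, 158.1], array([ 412.49058842, -339.92992081,    8.74660952])), (0.48, [207.8, 160.4], array([ 538.95274066, -436.85206054,   10.4162776 ]))]
ped? [(0.58, [319.8, 254.2], array([636.42622642, 119.13112551, 130.22037306]))] [318.36216084 256.13649359]
[3.95570458e-01 6.36507897e-02 4.52565670e-01 1.19053752e+02
 5.22078040e-02 3.24304870e-03]
[ 6.16658510e+02  9.76189317e+01  1.32033322e+02 -1.79985133e+02
  1.09474251e-01 -1.70489967e+02] 9.2
```

View pics/s4.png

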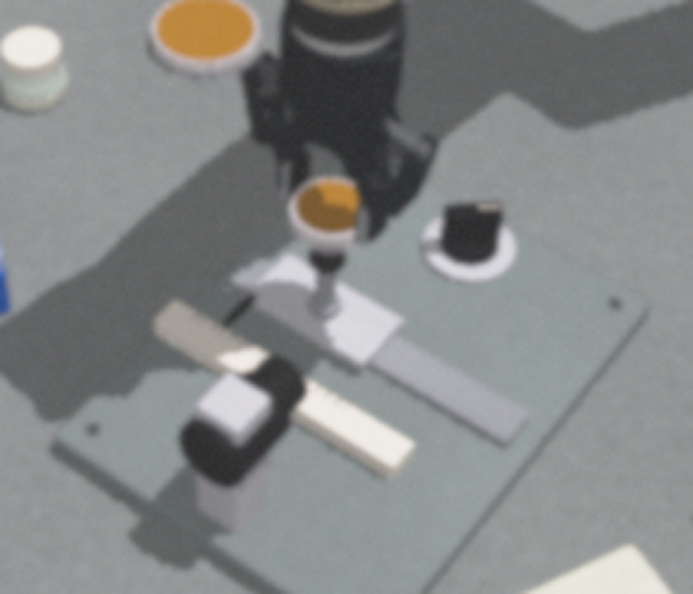

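Dish hovers right above the pedestal in the scene crop: dish at (325,212), pedestal head at (325,260). Descending gently.

Request:
send_rows --angular '[[0,0,0],[0,0,0],[0,0,0],[0,0,0],[0,0,0],[0,0,0],[0,0,0],[0,0,0]]' --linear '[[0.003,-0.005,0.03],[0.003,-0.005,0.06],[0.003,-0.005,0.08],[0.003,-0.005,0.095],[0.003,-0.005,0.105],[0.003,-0.005,0.11],[0.003,-0.005,0.112],[0.003,-0.005,0.112]]' --claw '[0.2,0.2,0.2,0.2,0.2,0.2,0.2,0.2]'

```text
t: 10.1
tcp_pos: [615.8, 96.3, 103.0]
tool_rot: [-180.0, 0.0, -170.5]
contact_force: [1.0, 0.5, -0.7]
finger_gap: 52.5
finger_force: 62.8
```

```bash
python3 - <<'E'
from h import *
for i in range(4):
    p=snapshot("wrist"); s=observe(); print(s['tcp_pos'],s['tool_rot'],s['contact_force'])
E
```

```text
[615.85675499  96.27735711 103.13830398] [-1.79997899e+02  3.31755938e-02 -1.70486910e+02] [0.46437766 0.04075806 0.25004893]
[615.87158619  96.26565296 103.15952321] [-1.79995962e+02  3.47988169e-02 -1.70487505e+02] [ 0.56896595  0.24109258 -0.57565514]
[615.88329251  96.26636643 103.17078114] [-1.79996139e+02  3.66239714e-02 -1.70486138e+02] [ 0.64792763 -0.00866687  0.64852293]
[615.84338894  96.27505825 103.13167157] [-1.79995358e+02  3.13852032e-02 -1.70487578e+02] [ 0.21990231  0.42987092 -0.02186668]
```

Request:
send_rows --angular '[[0,0,0],[0,0,0],[0,0,0],[0,0,0]]' --linear '[[0,0,0.003],[0,0,0.006],[0,0,0.009],[0,0,0.009]]' --claw '[0.2,0.2,0.2,0.2]'

```text
t: 10.7
tcp_pos: [615.5, 96.2, 100.3]
tool_rot: [180.0, -0.0, -170.5]
contact_force: [-0.8, -0.2, -1.3]
finger_gap: 52.6
finger_force: 62.8
```

Request:
send_rows --angular '[[0,0,0],[0,0,0]]' --linear '[[0,0,0.003],[0,0,0.003]]' --claw '[0.2,0.2]'

```text
t: 10.9
tcp_pos: [615.6, 96.2, 100.2]
tool_rot: [-180.0, 0.0, -170.5]
contact_force: [-0.9, -0.0, 1.4]
finger_gap: 52.5
finger_force: 62.9
```

Request:
send_rows --angular '[[0,0,0],[0,0,0],[0,0,0]]' --linear '[[0,0,0.001],[0,0,0.002],[0,0,0.002]]' --claw '[0.2,0.2,0.2]'

```text
t: 11.2
tcp_pos: [615.6, 96.3, 100.2]
tool_rot: [-180.0, 0.0, -170.5]
contact_force: [-3.4, -0.2, 5.4]
finger_gap: 52.6
finger_force: 63.1
```

Request:
send_rows --angular '[[0,0,0],[0,0,0],[0,0,0],[0,0,0],[0,0,0],[0,0,0],[0,0,0],[0,0,0]]' --linear '[[0,0,-0.002],[0,0,-0.002],[0,0,-0.002],[0,0,-0.002],[0,0,-0.002],[0,0,-0.002],[0,0,-0.002],[0,0,-0.002]]' --claw '[0.25,0.28,0.31,0.35,0.4,0.5,0.6,0.6]'

```text
t: 12.0
tcp_pos: [615.7, 96.2, 99.8]
tool_rot: [180.0, 0.0, -170.5]
contact_force: [-0.6, -0.5, 0.0]
finger_gap: 68.5
finger_force: 0.0
```

Request:
send_rows --angular '[[0,0,0],[0,0,0],[0,0,0],[0,0,0],[0,0,0],[0,0,0],[0,0,0],[0,0,0]]' --linear '[[0,0,0],[0,0,0],[0,0,-0.02],[0,0,-0.06],[0,0,-0.12],[0,0,-0.24],[0,0,-0.36],[0,0,-0.4]]' --claw '[0.8,0.9,0.9,0.9,0.9,0.9,0.9,0.9]'

```text
t: 12.8
tcp_pos: [617.9, 96.4, 205.9]
tool_rot: [-179.9, 0.5, -170.5]
contact_force: [-0.3, 0.3, 0.9]
finger_gap: 80.8
finger_force: 0.0
```

```bash
python3 - <<'E'
from h import *
s=observe(); print(s['t'],s['tcp_pos'],s['finger_gap'],rows([491,119.3,200],[180,0,-38.6]))
p=snapshot("wrist"); C=cloud(p);z=C[...,2]; 
m=(np.abs(z-106)<5)&(np.hypot(C[...,0]-616,C[...,1]-96)<45); P=C[m]
print(m.sum()); 
if m.sum()>50:
    print(P.mean(0),cv2.minEnclosingCircle(P[:,:2].astype(np.float32)),np.linalg.lstsq(np.c_[P[:,:2]-P[:,:2].mean(0),np.ones(len(P))],P[:,2],rcond=None)[0])
E
```

```text
12.8 [617.89686938  96.36964436 205.87991606] 80.83149127565537 (array([0.4856, 0.1744, 0.0191]), array([-0.0034,  0.0011, -0.7327]))
4957
[614.95849405  95.45872524 106.32490403] ((616.0615844726562, 95.69248962402344), 27.647092819213867) [1.01393013e-02 2.20006120e-03 1.06324904e+02]
```

Dish sits level at (616.1, 95.7), within about 0.5 mm of the pedestal axis. On to the knob.

Request:
send_rows --angular '[[0,0,-0.04],[0,0,-0.08],[0,0,-0.12],[0,0,-0.16],[0,0,-0.2],[0,0,-0.24],[0,0,-0.28],[0,0,-0.32]]' --linear '[[0.06,0.02,0],[0.12,0.04,0],[0.18,0.06,0],[0.24,0.08,0],[0.3,0.1,0],[0.36,0.12,0],[0.42,0.15,0],[0.4856,0.1744,0.019]]' --claw '[0.9,0.9,0.9,0.9,0.9,0.9,0.9,0.9]'

```text
t: 13.65
tcp_pos: [488.1, 119.3, 194.6]
tool_rot: [180.0, 0.0, -112.6]
contact_force: [-0.0, -1.0, -0.0]
finger_gap: 80.9
finger_force: 0.0
```

Request:
send_rows --angular '[[0,0,-0.04],[0,0,-0.08],[0,0,-0.12],[0,0,-0.16],[0,0,-0.2],[0,0,-0.24],[0,0,-0.28],[0,0,-0.32]]' --linear '[[0,0,0],[0,0,0],[0,0,0],[0,0,0],[0,0,0],[0,0,0],[0,0,0],[0,0,0]]' --claw '[0.9,0.7,0.5,0.2,0,0,0,0]'

```text
t: 14.45
tcp_pos: [488.2, 119.1, 194.0]
tool_rot: [179.9, 0.0, -55.0]
contact_force: [-0.3, -0.1, 0.1]
finger_gap: 42.7
finger_force: 0.0
```

```bash
python3 - <<'E'
from h import *
s=observe(); print(s['t'],s['tcp_pos'],s['tool_rot'],s['finger_gap'],s['qpos'])
p=snapshot("wrist"); C=cloud(p);z=C[...,2]
m=(np.abs(z-64)<4)&(np.hypot(C[...,0]-491,C[...,1]-119)<30); P=C[m]; print('bar wrist',m.sum(),P.mean(0),cv2.minAreaRect(P[:,:2].astype(np.float32)))
p=snapshot("top"); save(p,'t5'); C=cloud(p);z=C[...,2]
o=p['img'][165:225,180:290]; cv2.imwrite('pics/t5c.png',cv2.resize(o,None,fx=7,fy=7,interpolation=cv2.INTER_CUBIC)[:,:,::-1])
a=np.deg2rad(9.64); O=np.array([609.3,140.1])
for t,h in (('mark',37),('pointer_tip',37)):
    for d in place_of(p,t)[:3]:
        w=world(p,d['point'],h)[:2]-O; print(t,round(d['p'],2),d['point'],w@[np.cos(a),np.sin(a)],w@[-np.sin(a),np.cos(a)])
print(rows([491,119.3,90],[180,0,-38.6]))
E
```

```text
14.45 [488.15298675 119.12734664 193.97367373] [ 1.79914734e+02  4.89454933e-02 -5.49915751e+01] 42.7382178094867 [ 6.06218846e+00 -8.37035300e-01 -3.10805740e+00  8.78272815e+01
  1.56288017e-03 -1.18946274e+02]
bar wrist 952 [491.95893446 117.5708495   63.75899311] ((491.43023681640625, 118.20294189453125), (14.055768013000488, 41.82398223876953), 52.825355529785156)
mark 0.2 [343.4, 259.3] -191.88022251050984 -304.2311044122922
pointer_tip 0.65 [249.6, 182.6] 52.74126408283373 -92.73749286482276
(array([ 0.0058, -0.0094,  0.4175]), array([ 0.0003,  0.0002, -0.0935]))
```

View pics/t5c.png

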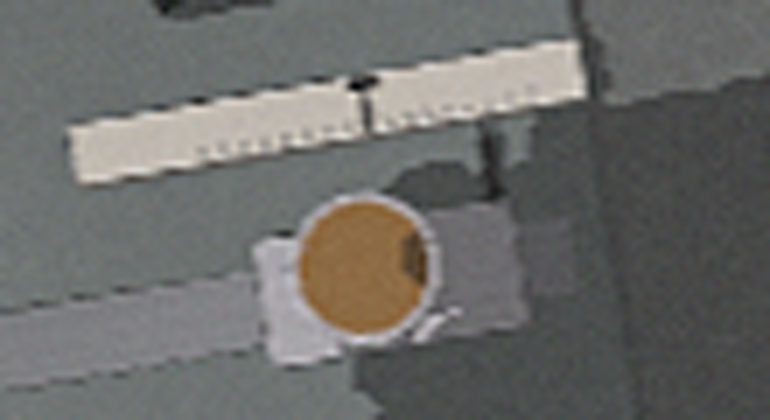

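Top crop: the dish sits on the pedestal at (362,268). Mark inner end is near (367,133) with its crossbar at (362,82), and the pointer tip is at (488,122).

```bash
cat > m.py <<'E'
from h import *
a=np.deg2rad(9.64); O=np.array([609.3,140.1]); X=np.array([np.cos(a),np.sin(a)]); Y=np.array([-np.sin(a),np.cos(a)])
def prof(p,xr,yr,h=37):
    """mean brightness along stand y over stand x in xr; 0.25 mm step; returns darkest-blob centre"""
    ys=np.arange(*yr,.25); xs=np.arange(*xr,.5); g=cv2.cvtColor(p['img'],cv2.COLOR_RGB2GRAY)
    uv=np.array([[pix(p,np.r_[O+x*X+y*Y,h]) for y in ys] for x in xs],np.float32)
    v=cv2.remap(g,uv[...,0],uv[...,1],cv2.INTER_CUBIC).astype(float).mean(0)
    w=np.clip(np.median(v)-v-15,0,None); i=np.argmin(v); w[np.abs(np.arange(len(v))-i)>20]=0
    return round(float((w*ys).sum()/w.sum()),2), round(float(np.median(v)-v.min()),1)
E
python3 - <<'E'
from m import *
p=snapshot("top"); print('scale h',world(p,(215,186)),world(p,(245,180)))
for xr in ((62,70),(64,74),(68,78)): print('mark',xr,prof(p,xr,(-75,-35)))
for xr in ((42,50),(46,54),(40,54)): print('pointer',xr,prof(p,xr,(-105,-80)))
print(pix(p,np.r_[O+56*X-58*Y,37]),np.round(p['mtx'],1).tolist())
E
```

```text
scale h [668.27159594 151.65280355  35.4184409 ] [684.32603205  70.26178041  34.72160088]
mark (62, 70) (-46.34, 108.7)
mark (64, 74) (-46.4, 95.0)
mark (68, 78) (-46.22, 96.1)
pointer (42, 50) (-91.13, 63.8)
pointer (46, 54) (-90.88, 53.8)
pointer (40, 54) (-91.09, 59.7)
[236.75837554 183.62442015] [[389.9, 0.0, 278.0], [0.0, 389.9, 209.5], [0.0, 0.0, 1.0]]
```

Request:
send_rows --angular '[[0,0,-0.04],[0,0,-0.08],[0,0,-0.095],[0,0,-0.095],[0,0,-0.095],[0,0,-0.095],[0,0,-0.095],[0,0,-0.095]]' --linear '[[0.007,-0.009,0.1],[0.007,-0.009,0.2],[0.007,-0.009,0.3],[0.007,-0.009,0.37],[0.007,-0.009,0.4],[0.007,-0.009,0.42],[0.007,-0.009,0.42],[0.007,-0.009,0.42]]' --claw '[0,0,0,0,0,0,0,0]'

```text
t: 15.5
tcp_pos: [492.3, 119.1, 91.2]
tool_rot: [-179.9, -0.1, -38.2]
contact_force: [0.4, -1.0, -0.5]
finger_gap: 42.9
finger_force: 0.0
```

```bash
python3 - <<'E'
from h import *
for i in range(3):
    p=snapshot("wrist"); s=observe(); print(s['tcp_pos'],s['tool_rot'])
C=cloud(p);z=C[...,2]
m=(np.abs(z-64)<4)&(np.hypot(C[...,0]-491,C[...,1]-119)<30); P=C[m]; print('bar wrist',m.sum(),P.mean(0),cv2.minAreaRect(P[:,:2].astype(np.float32)))
print(rows([491.2,119.0,46],[180,0,-37.9]))
E
```

```text
[492.49705528 119.12614063  91.35078143] [-1.79909028e+02 -9.39740718e-02 -3.82040913e+01]
[492.49335914 119.12609705  91.35586728] [-1.79906048e+02 -9.41064694e-02 -3.82009151e+01]
[492.40692217 119.13528834  91.24421954] [-1.79913760e+02 -8.74808797e-02 -3.81958581e+01]
bar wrist 2214 [492.78842139 117.33783509  63.76449876] ((491.74090576171875, 118.28349304199219), (13.969062805175781, 41.539772033691406), 52.592567443847656)
(array([-0.0037,  0.0037,  0.181 ]), array([-0.0005, -0.0005, -0.0016]))
```

Request:
send_rows --angular '[[0,0,-0.002],[0,0,-0.002],[0,0,-0.002],[0,0,-0.002],[0,0,-0.002],[0,0,-0.002]]' --linear '[[-0.002,0.003,0.06],[-0.002,0.003,0.12],[-0.002,0.003,0.16],[-0.002,0.003,0.18],[-0.002,0.003,0.18],[-0.002,0.003,0.18]]' --claw '[0,0,0,0,0,0]'

```text
t: 16.25
tcp_pos: [491.1, 118.8, 45.6]
tool_rot: [-180.0, -0.0, -37.8]
contact_force: [0.0, -0.6, 0.3]
finger_gap: 42.9
finger_force: 0.0
```

Request:
send_rows --angular '[[0,0,0],[0,0,0],[0,0,0],[0,0,0],[0,0,0],[0,0,0]]' --linear '[[0,0,0],[0,0,0],[0,0,0],[0,0,0],[0,0,0],[0,0,0]]' --claw '[-0.3,-0.5,-0.65,-0.8,-0.8,-0.8]'

```text
t: 16.85
tcp_pos: [491.4, 119.1, 45.8]
tool_rot: [-179.9, -0.0, -37.8]
contact_force: [-0.2, 1.7, 3.6]
finger_gap: 13.1
finger_force: 59.4
```

Request:
send_rows --angular '[[0,0,0.01],[0,0,0.025],[0,0,0.045],[0,0,0.07],[0,0,0.095],[0,0,0.115],[0,0,0.13],[0,0,0.14]]' --linear '[[0,0,0],[0,0,0],[0,0,0],[0,0,0],[0,0,0],[0,0,0],[0,0,0],[0,0,0]]' --claw '[-0.8,-0.8,-0.8,-0.8,-0.8,-0.8,-0.8,-0.8]'

```text
t: 17.65
tcp_pos: [491.3, 119.0, 45.8]
tool_rot: [-179.9, -0.0, -63.1]
contact_force: [0.2, 1.8, 3.4]
finger_gap: 13.0
finger_force: 59.5
```

```bash
python3 - <<'E'
from m import *
s=observe(); print(s['t'],s['tcp_pos'],s['tool_rot'],s['contact_force'],s['torque'])
p=snapshot("top"); C=cloud(p);z=C[...,2]
m=(np.abs(z-106)<5)&(np.hypot(C[...,0]-616,C[...,1]-100)<50); P=C[m]; w=P[:,:2].mean(0)-O; print('dish stand',m.sum(),w@X,w@Y,P[:,2].std())
print(prof(p,(42,50),(-105,-60)),prof(p,(62,70),(-65,-25)))
E
```

```text
17.65 [491.29529519 119.04124937  45.77944091] [-1.79913222e+02 -4.74656496e-03 -6.30920397e+01] [0.1710523  1.82483537 3.36977173] [ 0.22404344 -0.01918092  0.04561347]
dish stand 370 -1.2589892729609315 -35.025726750815956 1.7502363562830372
(-82.04, 66.8) (-46.37, 105.8)
```

Request:
send_rows --angular '[[0,0,0.01],[0,0,0.03],[0,0,0.055],[0,0,0.085],[0,0,0.115],[0,0,0.145],[0,0,0.17],[0,0,0.18]]' --linear '[[0,0,0],[0,0,0],[0,0,0],[0,0,0],[0,0,0],[0,0,0],[0,0,0],[0,0,0]]' --claw '[-0.8,-0.8,-0.8,-0.8,-0.8,-0.8,-0.8,-0.8]'

```text
t: 18.5
tcp_pos: [491.2, 119.0, 45.8]
tool_rot: [-179.9, 0.0, -95.5]
contact_force: [-0.2, 0.8, 4.2]
finger_gap: 12.5
finger_force: 59.6
```

Request:
send_rows --angular '[[0,0,0.01],[0,0,0.03],[0,0,0.055],[0,0,0.085],[0,0,0.115],[0,0,0.145],[0,0,0.17],[0,0,0.18]]' --linear '[[0,0,0],[0,0,0],[0,0,0],[0,0,0],[0,0,0],[0,0,0],[0,0,0],[0,0,0]]' --claw '[-0.8,-0.8,-0.8,-0.8,-0.8,-0.8,-0.8,-0.8]'

```text
t: 19.3
tcp_pos: [491.1, 119.1, 45.8]
tool_rot: [-180.0, 0.1, -127.9]
contact_force: [-0.5, 1.7, 4.5]
finger_gap: 13.4
finger_force: 59.6
```

Request:
send_rows --angular '[[0,0,0.01],[0,0,0.03],[0,0,0.055],[0,0,0.085],[0,0,0.115],[0,0,0.14],[0,0,0.155],[0,0,0.16]]' --linear '[[0,0,0],[0,0,0],[0,0,0],[0,0,0],[0,0,0],[0,0,0],[0,0,0],[0,0,0]]' --claw '[-0.8,-0.8,-0.8,-0.8,-0.8,-0.8,-0.8,-0.8]'

```text
t: 20.1
tcp_pos: [491.1, 119.1, 45.8]
tool_rot: [180.0, 0.1, -156.6]
contact_force: [-1.1, 2.3, 5.5]
finger_gap: 13.1
finger_force: 59.7
```

```bash
python3 - <<'E'
from m import *
s=observe(); print(s['t'],s['tcp_pos'],s['tool_rot'],s['contact_force'],s['torque'],s['qpos'][5])
p=snapshot("top"); C=cloud(p);z=C[...,2]
m=(np.abs(z-106)<5)&(np.hypot(C[...,0]-609,C[...,1]-135)<50); P=C[m]; w=P[:,:2].mean(0)-O; print('dish stand',m.sum(),w@X,w@Y,P[:,2].std())
print(prof(p,(42,50),(-75,-35)),prof(p,(62,70),(-65,-25)))
o=p['img'][165:225,180:290]; cv2.imwrite('pics/t6c.png',cv2.resize(o,None,fx=7,fy=7,interpolation=cv2.INTER_CUBIC)[:,:,::-1])
E
```

```text
20.1 [491.08439402 119.13188578  45.76085913] [ 1.79975521e+02  7.05127309e-02 -1.56619234e+02] [-1.09390492  2.25235909  5.49828871] [0.39603125 0.14266725 0.02587141] -17.37976131629052
dish stand 374 -1.1958415370463558 -2.8960045056732615 1.8293356567027172
(-49.46, 70.5) (-46.38, 107.1)
```

View pics/t6c.png

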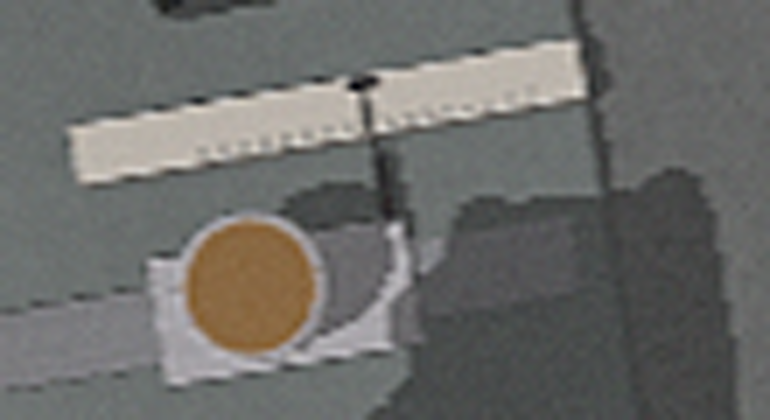

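The dish rides at (250,285) and the pointer at (385,170) is about 3 mm short of the mark line at (368,110), less whatever the pointer's shadow adds. Turn a little, then check close up with the wrist camera.

Request:
send_rows --angular '[[0,0,0.008],[0,0,0.016],[0,0,0.024],[0,0,0.024]]' --linear '[[0,0,0],[0,0,0],[0,0,0],[0,0,0]]' --claw '[-0.8,-0.8,-0.8,-0.8]'

```text
t: 20.55
tcp_pos: [491.1, 119.2, 45.8]
tool_rot: [180.0, 0.1, -160.9]
contact_force: [-0.3, 2.0, 4.7]
finger_gap: 12.6
finger_force: 59.8
```

Request:
send_rows --angular '[[0,0,0],[0,0,0],[0,0,0],[0,0,0],[0,0,0],[0,0,0],[0,0,0],[0,0,0]]' --linear '[[0,0,0],[0,0,0],[0,0,0],[0,0,-0.06],[0,0,-0.2],[0,0,-0.4],[0,0,-0.6],[0,0,-0.64]]' --claw '[-0.6,-0.4,-0.2,0,0,0,0,0]'

```text
t: 21.35
tcp_pos: [493.8, 118.9, 212.0]
tool_rot: [-179.8, 0.6, -160.9]
contact_force: [0.9, 0.4, 0.2]
finger_gap: 42.7
finger_force: 0.0
```

```bash
python3 - <<'E'
from m import *
s=observe(); print(s['t'],s['tcp_pos'],s['tool_rot'])
# camera pose in tool frame, to choose a viewing pose of the mark
p=snapshot("wrist"); Rt=R.from_euler('xyz',s['tool_rot'],degrees=True)
T=np.array(p['pose']); c=Rt.inv().apply(T[:3,3]-s['tcp_pos']); ax=Rt.inv().apply(T[:3,2]); print(c,ax)
M=np.r_[O+60*X-46.4*Y,36]; print('mark',M)
for yaw in (-110,-80,-60,-40):
    Rr=R.from_euler('xyz',[180,0,yaw],degrees=True); zc=220
    cw=Rr.apply(c); aw=Rr.apply(ax); h=zc+cw[2]-36
    t=M[:2]-cw[:2]-aw[:2]*h/-aw[2]-0; print(yaw,t,np.hypot(*t),rows(np.r_[t,zc],[180,0,yaw]))
E
```

```text
21.35 [493.83880967 118.86553909 211.99417061] [-179.82840721    0.62006356 -160.94187406]
[  70.92191289   -0.54804803 -134.84692324] [-2.78861813e-01 -8.28070178e-04  9.60330882e-01]
mark [676.22276985 104.40262089  36.        ]
-110 [668.03949654  84.32550078] 673.3405965915779 (array([-0.6146, -0.3583, -0.0287]), array([-0.0022,  0.0026, -0.283 ]))
-80 [679.17440733  82.92368818] 684.2179576974202 (array([-0.6548, -0.3782, -0.0283]), array([-0.0029,  0.002 , -0.4497]))
-60 [686.34262945  85.2285458 ] 691.6141337641021 (array([-0.685 , -0.3788, -0.028 ]), array([-0.0034,  0.0015, -0.5608]))
-40 [692.29024715  89.84607985] 698.0960566898221 (array([-0.7135, -0.3691, -0.0277]), array([-0.0038,  0.001 , -0.6719]))
```

Request:
send_rows --angular '[[0,0,0],[0,0,0],[0,0,0],[0,0,0],[0,0,0],[0,0,0]]' --linear '[[-0.15,-0.08,-0.032],[-0.3,-0.15,-0.032],[-0.45,-0.23,-0.032],[-0.583,-0.295,-0.032],[-0.583,-0.295,-0.032],[-0.583,-0.295,-0.032]]' --claw '[0,0,0,0,0,0]'

```text
t: 22.0
tcp_pos: [651.8, 96.2, 208.8]
tool_rot: [179.9, -0.4, -161.0]
contact_force: [-0.6, -0.3, 1.0]
finger_gap: 42.3
finger_force: 0.0
```

```bash
python3 - <<'E'
from m import *
p=snapshot("wrist"); save(p,'w7'); print(pix(p,np.r_[O+60*X-46.4*Y,36]),np.array(p['mtx'])[0,0])
for xr in ((62,66),(66,70),(70,76)): print('mark',prof(p,xr,(-56,-38),36))
for xr in ((42,46),(46,50),(50,54)): print('ptr',prof(p,xr,(-58,-36),37))
print([(t,round(d['p'],2),d['point'],(world(p,d['point'],36.5)[:2]-O)@Y) for t in ('mark','pointer_tip') for d in place_of(p,t)[:2]])
C=cloud(p);z=C[...,2]; m=(np.abs(z-106)<4)&(np.hypot(C[...,0]-609,C[...,1]-138)<40); P=C[m]
if m.sum()>50: c=np.array(cv2.minEnclosingCircle(P[:,:2].astype(np.float32))[0])-O; print('dish',m.sum(),c@X,c@Y)
E
```

```text
[276.65070909 217.71873981] 361.2319572833777
mark (-46.58, 229.3)
mark (-46.5, 233.6)
mark (-46.59, 235.6)
ptr (-47.29, 138.2)
ptr (-47.67, 118.7)
ptr (-47.98, 146.1)
[('mark', 0.87, [276.4, 215.9], np.float64(-46.92228110477329)), ('pointer_tip', 0.57, [275.8, 212.1], np.float64(-48.02061667162041))]
dish 5201 -0.45719389454958964 -2.1561657351733903
```

View pics/w7.png

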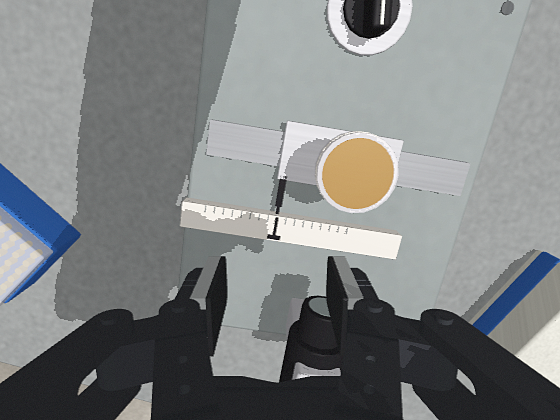

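The pointer at (280,192) almost meets the mark line at (276,225). The dish is centred on the pedestal at (358,171). The residual can be measured numerically.

```bash
python3 - <<'E'
from m import *
for k in range(2):
    p=snapshot("wrist"); g=cv2.cvtColor(p['img'],cv2.COLOR_RGB2GRAY)
    for x in range(38,82,2):
        ys=np.arange(-56,-38,.25)
        uv=np.array([[pix(p,np.r_[O+x*X+y*Y,37 if x<58 else 35.5]) for y in ys]],np.float32)
        v=cv2.remap(g,uv[...,0],uv[...,1],cv2.INTER_LINEAR)[0].astype(int)
        b=ys[v<v.min()+30]
        if k: print(x,v.min(),int(np.median(v)),b.min(),b.max(),b.mean().round(2))
E
```

```text
38 37 113 -49.5 -44.75 -47.12
40 34 118 -50.0 -44.75 -47.38
42 33 122 -49.75 -44.75 -47.25
44 34 121 -49.5 -44.75 -47.12
46 31 120 -49.75 -45.0 -47.38
48 29 117 -49.75 -44.75 -47.25
50 34 169 -48.0 -46.25 -47.12
52 28 159 -48.0 -46.5 -47.25
54 27 166 -48.0 -46.5 -47.25
56 131 170 -54.5 -46.0 -47.85
58 144 180 -55.25 -42.0 -48.8
60 49 238 -47.0 -46.25 -46.62
62 14 242 -47.25 -46.0 -46.62
64 20 239 -47.0 -45.75 -46.38
66 19 243 -47.25 -46.25 -46.75
68 10 243 -47.0 -46.0 -46.5
70 21 242 -47.0 -45.75 -46.38
72 6 242 -47.25 -46.25 -46.75
74 15 241 -47.0 -46.0 -46.5
76 30 191 -47.0 -45.75 -46.38
78 8 40 -52.0 -41.5 -46.86
80 11 66 -51.75 -41.25 -46.06
```

```bash
python3 - <<'E'
from h import *
s=observe(); print(s['t'],s['tcp_pos'],s['tool_rot'],rows([491.2,119.1,150],[180,0,-160.9]))
E
```

```text
22.25 [651.7060084   96.95886081 214.22654753] [-1.79980180e+02  6.55176566e-02 -1.60913851e+02] (array([0.5781, 0.2937, 0.2561]), array([-0.0001,  0.0004, -0.0001]))
```

Request:
send_rows --angular '[[0,0,0],[0,0,0],[0,0,0],[0,0,0],[0,0,0],[0,0,0],[0,0,0],[0,0,0]]' --linear '[[0.15,0.08,0],[0.3,0.15,0],[0.45,0.23,0],[0.578,0.294,0],[0.578,0.294,0.15],[0.578,0.294,0.25],[0.578,0.294,0.256],[0.578,0.294,0.256]]' --claw '[0,0,0,0,0,0,0,0]'

```text
t: 23.05
tcp_pos: [491.2, 119.0, 149.6]
tool_rot: [-180.0, 0.0, -160.9]
contact_force: [-1.2, 1.0, 0.1]
finger_gap: 42.6
finger_force: 0.0
```

```bash
python3 - <<'E'
from h import *
for i in range(3): p=snapshot("wrist")
s=observe(); print(s['t'],s['tcp_pos'],s['tool_rot'],rows([491.2,119.1,46],[180,0,-160.9]))
E
```

```text
23.2 [493.26806452 119.02992392 151.31479856] [-179.95133467    0.21248883 -160.95021778] (array([0.0093, 0.0033, 0.4212]), array([-0.0003,  0.0012, -0.0003]))
```

Request:
send_rows --angular '[[0,0,0],[0,0,0],[0,0,0],[0,0,0],[0,0,0],[0,0,0],[0,0,0],[0,0,0]]' --linear '[[0.006,0.002,0.12],[0.006,0.002,0.24],[0.006,0.002,0.34],[0.006,0.002,0.4],[0.006,0.002,0.42],[0.006,0.002,0.42],[0.006,0.002,0.42],[0.006,0.002,0.42]]' --claw '[0,0,0,0,0,0,0,0]'

```text
t: 24.0
tcp_pos: [491.9, 119.1, 45.9]
tool_rot: [-180.0, 0.2, -161.0]
contact_force: [0.4, 0.8, 0.7]
finger_gap: 42.7
finger_force: 0.0
```

Request:
send_rows --angular '[[0,0,0],[0,0,0],[0,0,0],[0,0,0],[0,0,0],[0,0,0]]' --linear '[[0,0,0],[0,0,0],[0,0,0],[0,0,0],[0,0,0],[0,0,0]]' --claw '[-0.3,-0.5,-0.65,-0.8,-0.8,-0.8]'

```text
t: 24.6
tcp_pos: [490.6, 119.0, 44.6]
tool_rot: [-180.0, 0.0, -160.9]
contact_force: [-0.6, -0.2, 3.2]
finger_gap: 13.0
finger_force: 59.3
```

Request:
send_rows --angular '[[0,0,0.004],[0,0,0.008],[0,0,0.011],[0,0,0.011],[0,0,0.011]]' --linear '[[0,0,0],[0,0,0],[0,0,0],[0,0,0],[0,0,0]]' --claw '[-0.8,-0.8,-0.8,-0.8,-0.8]'

```text
t: 25.1
tcp_pos: [490.6, 119.0, 44.5]
tool_rot: [180.0, 0.0, -163.0]
contact_force: [-1.6, -0.2, 6.4]
finger_gap: 12.8
finger_force: 59.7
```

Request:
send_rows --angular '[[0,0,0],[0,0,0],[0,0,0],[0,0,0],[0,0,0],[0,0,0],[0,0,0],[0,0,0]]' --linear '[[0,0,0],[0,0,0],[0,0,0],[0,0,-0.06],[0,0,-0.2],[0,0,-0.4],[0,0,-0.6],[0,0,-0.66]]' --claw '[-0.6,-0.4,-0.2,0,0,0,0,0]'

```text
t: 25.9
tcp_pos: [493.1, 119.1, 215.4]
tool_rot: [-179.9, 0.6, -162.9]
contact_force: [1.5, -0.6, -0.2]
finger_gap: 42.6
finger_force: 0.0
```

Request:
send_rows --angular '[[0,0,0],[0,0,0],[0,0,0],[0,0,0],[0,0,0],[0,0,0],[0,0,0],[0,0,0]]' --linear '[[-0.15,-0.08,-0.032],[-0.3,-0.15,-0.032],[-0.45,-0.23,-0.032],[-0.583,-0.295,-0.032],[-0.583,-0.295,-0.032],[-0.583,-0.295,-0.032],[-0.583,-0.295,-0.032],[-0.583,-0.295,-0.032]]' --claw '[0,0,0,0,0,0,0,0]'

```text
t: 26.7
tcp_pos: [650.6, 91.6, 218.4]
tool_rot: [-180.0, 0.1, -162.9]
contact_force: [0.6, 0.2, -0.7]
finger_gap: 42.2
finger_force: 0.0
```

```bash
python3 - <<'E'
from m import *
for k in range(3): p=snapshot("wrist")
g=cv2.cvtColor(p['img'],cv2.COLOR_RGB2GRAY)
for x in list(range(40,55,2))+list(range(62,76,3)):
    ys=np.arange(-56,-38,.25)
    uv=np.array([[pix(p,np.r_[O+x*X+y*Y,37 if x<58 else 35.5]) for y in ys]],np.float32)
    v=cv2.remap(g,uv[...,0],uv[...,1],cv2.INTER_LINEAR)[0].astype(int); b=ys[v<v.min()+30]
    print(x,v.min(),b.min(),b.max(),b.mean().round(2))
C=cloud(p);z=C[...,2]; m=(np.abs(z-106)<4)&(np.hypot(C[...,0]-609,C[...,1]-138)<40); P=C[m]
c=np.array(cv2.minEnclosingCircle(P[:,:2].astype(np.float32))[0])-O; print('dish',m.sum(),c@X,c@Y,P[:,2].mean(),P[:,2].std())
s=observe(); print(s['t'],s['tcp_pos'])
E
```

```text
40 36 -49.0 -44.0 -46.5
42 33 -49.0 -44.25 -46.62
44 35 -49.0 -44.25 -46.62
46 30 -49.0 -44.0 -46.5
48 24 -48.75 -44.25 -46.5
50 24 -47.25 -46.0 -46.62
52 29 -47.25 -45.75 -46.5
54 29 -47.75 -45.75 -46.75
62 19 -46.75 -46.0 -46.38
65 10 -47.25 -46.0 -46.62
68 23 -47.0 -46.0 -46.5
71 10 -47.25 -46.25 -46.75
74 20 -47.0 -46.0 -46.5
dish 4842 -0.4169047774700531 -1.4436842647985488 106.33403223296685 0.7765554993016818
26.85 [650.80824779  91.52290898 218.47962572]
```

Pointer and mark now agree to about 0.1 mm. The dish is level and centred, and the robot touches nothing.

```bash
python3 -c "
from plant import *
print(sign_off())"
```

```text
the job is handed in; nothing more can be done
None
```

The dish is on the pedestal, level and within about 1 mm of centre. The pointer lines up with the mark to about 0.1 mm by the wrist camera, and the job is handed in at about 27 s of the allowed 64.

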